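# Finish the shortbread tower and lift the display tray level

## Robot

A 6-joint arm with a two-finger parallel gripper is mounted at the origin on the work surface. World frame = base frame: x ahead of the robot, y to its left, z up, the work surface at z = 0. Lengths are in mm, angles in rad, forces in N, time in s.
With the tool pointing down it reaches from about 350 to 775 mm from the base axis. Payload 5.5 kg.
Tool frame: the origin (TCP) lies between the finger pads; the fingertips stand r.tip_reach ahead of it and the grasp point (between the pads) is the TCP (r.tip_reach is the distance from the TCP to the fingertips, in mm); z points along the fingers, y is the line along which they close (so a half turn about z gives the same grasp; the last joint's range is limited). The gripper opens to 85 mm and grips with 20 to 120 N. Pads are 22 mm wide; open, the fingers measure 114 mm over their backs; the gripper's body (76 mm by 85 mm) begins 54 mm behind the grasp point. The pads swing forward as they close: fully open they stand 13 mm farther back than shut.
Start: joints at [-1.268, 0.313, 0.046, 1.304, 0, 1.431], TCP at [246.372, -519.587, 250.323] pointing down, gripper open.
Joint ranges: [-2.76, 2.76], [-0.86, 1.69], [-1.03, 1.26], [-2.2, 2.34], [-1.47, 1.5], [-3.14, 3.14]. Speed limits (rad/s): [2.57, 2.57, 3.14, 3.14, 3.14, 3.14].

## Interface

Orientations are given as a rotation vector (axis times angle).
In Python, from workcell import r, read_camera, ticket gives the robot as it stands.
- The arm moves only by the shell command python3 -m creep 'ROWS'. ROWS is JSON, a list of rows, each an object with "jaw": the finger opening in cm, from 0 to 8.54; "dp": the shift along the tool's x, y, z in cm, a list of three; "roll": the turn about the tool's z in rad. A call has 1 to 12 rows; each row is the pose to reach, as a shift and turn from the pose commanded when the call began, along the tool's axes at that moment; what a row does not reach only later rows make up. A row lasts 1/10 s, in which the tool goes at most 50 mm and 8.59 degrees, less where a joint would pass 70% of its speed; a pose out of reach is approached as far as the arm can. A call with a gripper value outside its range is refused whole. The fingers move at their own pace and stop on an object; the grip force is fixed at half the most. Time passes only in rows, so rows that repeat a pose let the fingers close. It gives the time, the measured TCP pose, the force, the opening and the grip force at its end, in the units of the state.
- r.get_obs(): the state, without advancing time (a new reading comes with each control period).
- read_camera(name): name is "side" or "top" or "wrist"; returns a dict with "color" (420x560x3 uint8, red, green, blue), "fx", "fy", "cx", "cy" (pixels), "xyz" and "attitude" of the camera in the world. Camera axes: x right, y up, looking along -z (the intrinsics and any distortion apply to the point x, -y, -z); pixel columns grow to the right and rows downward; lengths in mm; the calibration is good to about 2 mm. The wrist camera is an equidistant fisheye: a pixel r from the principal point sees the ray r / f radians off the axis. A picture is of the moment at which its call begins. There is no depth.
- ticket.close_job(): hands the job in; it is judged then, once.
The state is a dict: "clock": time; "q": joint angles; "dq": joint speeds; "joint_torque": joint torques, N m; "eef_pos": TCP position; "tcp_rot": TCP orientation; "wrist_force": force on the tool from outside, world axes, zero at the start; "torque": the same for the moment, N m; "finger_gap": finger opening in mm; "grip_force": force on a finger pad.
Only numpy, scipy, OpenCV 4.12 (cv2) and the standard library are available. Lean on these libraries where they do the work, as an engineer would, in place of code of your own. Each camera call takes 0.05 s, during which the arm holds its last target. There are 200 camera calls.

## Task

Finish the shortbread tower on the dark display tray: take the two bars from the blue board and set them gently, not dropped, flat and square across the two bars already there, one on each side of the handle post near the ends of the lower bars and centred on them, letting go of each. Then grip the tray by its post, lift it about ten centimetres up off the bench with the tower undisturbed, and finish while still holding it there, level and still. Never tip the tray, and leave the cookie, the tin and the carton sleeve where they are.

Things in the scene. Friction and masses are not known exactly. Their poses are not given: they have to be found in the camera images.
- tray: Loose dark-wood tray, 190 x 190 mm, 8 mm thick, 0.2 to 0.4 kg. An upright square post, 14 x 14 mm, its sides parallel to the tray's, stands in its middle. Origin: centre of the underside; x, y along the sides, z up. Lower bars lie along its x at y about +60 and -60 mm; the upper bars belong along its y at x about +60 and -60 mm, undersides at z = 26 mm, leaving 40 mm clear to the post.
- handle_top (a point): centre of the top face of the aluminium post, the tray's handle, 80 mm above the tray's underside; once the tower is done its uppermost 36 mm stand free. Open the fingers only part way when they are beside the post at a bar
- lower_a: Lower shortbread bar (golden), loose, already lying flat on the tray on its +y side, along the tray's x; 160 mm long (its x axis), 26 mm wide (y), 18 mm high (z), 40 to 80 g, rigid. Origin at the centre of its underside
- lower_b: Lower shortbread bar (golden), loose, already lying flat on the tray on its -y side, along the tray's x; 160 mm long (its x axis), 26 mm wide (y), 18 mm high (z), 40 to 80 g, rigid. Origin at the centre of its underside
- bar_a: Shortbread bar (golden), loose, lying flat on the blue board, to be put on the tower (either side will do); 160 mm long (its x axis), 26 mm wide (y), 18 mm high (z), 40 to 80 g, rigid. Origin at the centre of its underside
- bar_b: The other shortbread bar on the blue board, alike; 160 mm long (its x axis), 26 mm wide (y), 18 mm high (z), 40 to 80 g, rigid. Origin at the centre of its underside
- board: Fixed blue plastic board on the bench, 180 (x) x 190 (y) mm, 12 mm thick; the two bars to use lie on it about 90 mm apart. Origin at the centre of its underside
- cookie: Bystander: loose round chocolate-chip cookie, 74 mm across, 16 mm high, on the bench. Origin at the centre of its underside
- tin: Bystander: loose round flat steel tin, 72 mm across, 30 mm high. Origin at the centre of its underside
- sleeve: Bystander: loose open brown carton sleeve, 60 x 80 mm, 50 mm high. Origin at the centre of its underside
Not all that is in view belongs to the job. What is shaped like the bar_a but red is not meant.

How it is judged (in metres and radians):
On the way, in this order (a step that is already met when the one before it is completed fails the run):
1. one bar from the board lies flat and square across the two lower bars, let go, the tray standing on the bench (y of lower_a in the frame of tray between 0.042 and 0.078 m and x of lower_a in the frame of tray between -0.02 and 0.02 m and z of lower_a in the frame of tray between 0.004 and 0.012 m and angle between the x axis of each of lower_a, lower_b and the x axis of tray, either way round below 0.22 rad and y of lower_b in the frame of tray between -0.078 and -0.042 m and x of lower_b in the frame of tray between -0.02 and 0.02 m and z of lower_b in the frame of tray between 0.004 and 0.012 m and ((x of bar_a in the frame of tray between 0.04 and 0.078 m and y of bar_a in the frame of tray between -0.018 and 0.018 m and z of bar_a in the frame of tray between 0.022 and 0.03 m and angle between the x axis of bar_a and the y axis of tray, either way round below 0.22 rad and angle between the z axis of bar_a and the z axis of tray, either way round below 0.08 rad and contact force between bar_a and the fingers below 0.1 N) or (x of bar_a in the frame of tray between -0.078 and -0.04 m and y of bar_a in the frame of tray between -0.018 and 0.018 m and z of bar_a in the frame of tray between 0.022 and 0.03 m and angle between the x axis of bar_a and the y axis of tray, either way round below 0.22 rad and angle between the z axis of bar_a and the z axis of tray, either way round below 0.08 rad and contact force between bar_a and the fingers below 0.1 N) or (x of bar_b in the frame of tray between 0.04 and 0.078 m and y of bar_b in the frame of tray between -0.018 and 0.018 m and z of bar_b in the frame of tray between 0.022 and 0.03 m and angle between the x axis of bar_b and the y axis of tray, either way round below 0.22 rad and angle between the z axis of bar_b and the z axis of tray, either way round below 0.08 rad and contact force between bar_b and the fingers below 0.1 N) or (x of bar_b in the frame of tray between -0.078 and -0.04 m and y of bar_b in the frame of tray between -0.018 and 0.018 m and z of bar_b in the frame of tray between 0.022 and 0.03 m and angle between the x axis of bar_b and the y axis of tray, either way round below 0.22 rad and angle between the z axis of bar_b and the z axis of tray, either way round below 0.08 rad and contact force between bar_b and the fingers below 0.1 N)) and height (world z) of tray below 0.006 m), for 0.2 s.
2. both bars lie across the lower ones, one on each side of the post, let go, the tray still on the bench (y of lower_a in the frame of tray between 0.042 and 0.078 m and x of lower_a in the frame of tray between -0.02 and 0.02 m and z of lower_a in the frame of tray between 0.004 and 0.012 m and angle between the x axis of each of lower_a, lower_b and the x axis of tray, either way round below 0.22 rad and y of lower_b in the frame of tray between -0.078 and -0.042 m and x of lower_b in the frame of tray between -0.02 and 0.02 m and z of lower_b in the frame of tray between 0.004 and 0.012 m and ((x of bar_a in the frame of tray between 0.04 and 0.078 m and y of bar_a in the frame of tray between -0.018 and 0.018 m and z of bar_a in the frame of tray between 0.022 and 0.03 m and angle between the x axis of each of bar_a, bar_b and the y axis of tray, either way round below 0.22 rad and angle between the z axis of each of bar_a, bar_b and the z axis of tray, either way round below 0.08 rad and contact force between each of bar_a, bar_b and the fingers below 0.1 N and x of bar_b in the frame of tray between -0.078 and -0.04 m and y of bar_b in the frame of tray between -0.018 and 0.018 m and z of bar_b in the frame of tray between 0.022 and 0.03 m) or (x of bar_a in the frame of tray between -0.078 and -0.04 m and y of bar_a in the frame of tray between -0.018 and 0.018 m and z of bar_a in the frame of tray between 0.022 and 0.03 m and angle between the x axis of each of bar_a, bar_b and the y axis of tray, either way round below 0.22 rad and angle between the z axis of each of bar_a, bar_b and the z axis of tray, either way round below 0.08 rad and contact force between each of bar_a, bar_b and the fingers below 0.1 N and x of bar_b in the frame of tray between 0.04 and 0.078 m and y of bar_b in the frame of tray between -0.018 and 0.018 m and z of bar_b in the frame of tray between 0.022 and 0.03 m)) and height (world z) of tray below 0.006 m), for 0.2 s.
At the end, for the whole second after the job is handed in: Gripper alone holds the tray by its post, 60+ mm up, within 5 deg of level, under 20 mm/s. Lower bars 42-78 mm either side of the post; upper bars flat across them, 40-78 mm either side, centred within 18 mm, square within 12 deg; none touched. Bystanders within 20 mm of their starts (y of lower_a in the frame of tray between 0.042 and 0.078 m and x of lower_a in the frame of tray between -0.02 and 0.02 m and z of lower_a in the frame of tray between 0.004 and 0.012 m and angle between the x axis of each of lower_a, lower_b and the x axis of tray, either way round below 0.22 rad and y of lower_b in the frame of tray between -0.078 and -0.042 m and x of lower_b in the frame of tray between -0.02 and 0.02 m and z of lower_b in the frame of tray between 0.004 and 0.012 m and ((x of bar_a in the frame of tray between 0.04 and 0.078 m and y of bar_a in the frame of tray between -0.018 and 0.018 m and z of bar_a in the frame of tray between 0.022 and 0.03 m and angle between the x axis of each of bar_a, bar_b and the y axis of tray, either way round below 0.22 rad and angle between the z axis of each of bar_a, bar_b and the z axis of tray, either way round below 0.08 rad and contact force between each of bar_a, bar_b and the fingers below 0.1 N and x of bar_b in the frame of tray between -0.078 and -0.04 m and y of bar_b in the frame of tray between -0.018 and 0.018 m and z of bar_b in the frame of tray between 0.022 and 0.03 m) or (x of bar_a in the frame of tray between -0.078 and -0.04 m and y of bar_a in the frame of tray between -0.018 and 0.018 m and z of bar_a in the frame of tray between 0.022 and 0.03 m and angle between the x axis of each of bar_a, bar_b and the y axis of tray, either way round below 0.22 rad and angle between the z axis of each of bar_a, bar_b and the z axis of tray, either way round below 0.08 rad and contact force between each of bar_a, bar_b and the fingers below 0.1 N and x of bar_b in the frame of tray between 0.04 and 0.078 m and y of bar_b in the frame of tray between -0.018 and 0.018 m and z of bar_b in the frame of tray between 0.022 and 0.03 m)) and height (world z) of tray above 0.06 m and angle between tray's own z axis and vertical below 0.09 rad and linear speed of tray below 0.02 m/s and angular speed of tray below 0.12 rad/s and contact force between tray and the fingers above 1 N and distance between the grasp point and handle_top below 0.05 m and contact force between tray and cookie below 0.05 N and contact force between tray and tin below 0.05 N and contact force between tray and sleeve below 0.05 N and contact force between tray and board below 0.05 N and contact force between each of lower_a, lower_b and the arm below 0.2 N and contact force between each of lower_a, lower_b and the fingers below 0.1 N and distance of each of cookie, tin, sleeve from where it was at the start of the episode below 0.02 m); the arm keeps its last pose, push and grip.
It fails at once if the tray is tipped (over 15 degrees) (angle between tray's own z axis and vertical above 0.26 rad).
It fails at once if a bar is dropped (falls freely from more than 15 mm above its place on the tower) ((z of bar_a in the frame of tray above 0.041 m and contact force between bar_a and anything else below 0.005 N) or (z of bar_b in the frame of tray above 0.041 m and contact force between bar_b and anything else below 0.005 N)).
It fails at once if a bystander is moved over 20 mm (distance of any of cookie, tin, sleeve from where it was at the start of the episode above 0.02 m).
It also fails if it takes over 72 s, if anything falls off the work surface, if the arm or the gripper's body presses on something with over 40 N, if the wrist force passes 120 N, or if a joint passes its speed limit or range.

## Working session

There is one attempt and no reset: what is moved stays moved. The work goes in short steps, Python scripts to look and compute and a shell command to move; the robot and the scene stay as the last step left them, time stands still between calls to the robot, and variables do not carry over. Pictures are saved under pics/ and viewed, at most 10 in all, crops included, and the job is handed in when it is done.

```bash
mkdir -p pics; ls; python3 - <<'E'
from workcell import r, read_camera
import cv2,json
o=r.get_obs(); print(o['eef_pos'],o['tcp_rot'],o['clock'],o['finger_gap'],r.tip_reach)
for n in ['top','side']:
    c=read_camera(n); cv2.imwrite(f'pics/{n}0.png',c['color'][:,:,::-1]); print(n,{k:v for k,v in c.items() if k!='color'})
E
```

```text
pics
[ 246.21899361 -519.09587591  249.40414434] [-3.06311705e+00 -6.89526279e-01  2.35714780e-04] 0.0 85.08916986737812 19.0
top {'fx': 465.66526879747784, 'fy': 465.66526879747784, 'cx': 275.084840657287, 'cy': 211.71765686924059, 'xyz': array([ 331.93642898,  -67.65270621, 1064.68409869]), 'attitude': array([ 0.16676016, -0.15621274, -1.49535001])}
side {'fx': 427.6455979040291, 'fy': 427.6455979040291, 'cx': 279.1483440940317, 'cy': 214.97833218617146, 'xyz': array([ 34.03478285, 537.82516041, 851.79639562]), 'attitude': array([ 0.34471788, -0.94796376, -2.3356588 ])}
```

View pics/top0.png

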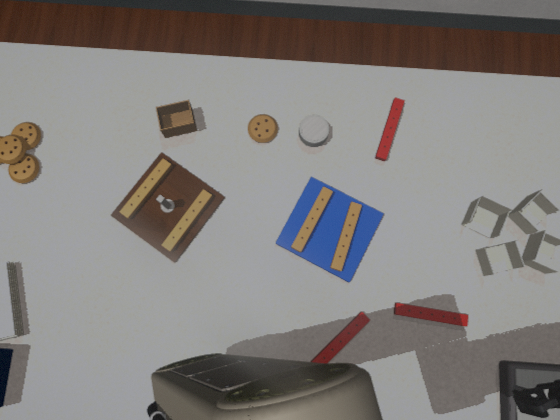

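View pics/side0.png

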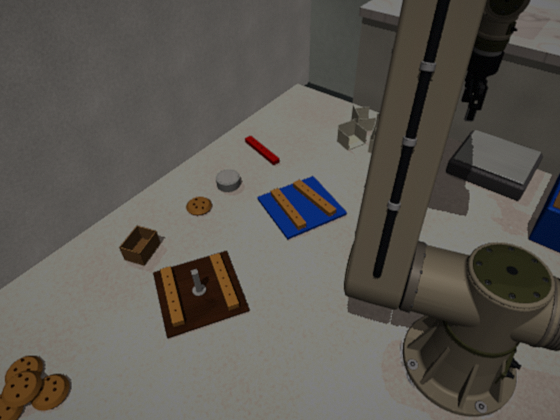

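The top view shows candidates for the two bars: golden bars on the blue board at (312,219) and (346,236). These are the ones wanted. The golden bars on the tray at (146,188) and (188,220) are the lower bars, and the red bars at (390,128), (430,314) and (340,340) are decoys. The post is at about (167,203). The side view agrees: board bars at (288,208) and (315,196), tray at (200,292).

```bash
cat > h.py <<'E'
import numpy as np, cv2
from scipy.spatial.transform import Rotation as R
from workcell import r, read_camera
def ray(c,px):
    px=np.atleast_2d(np.asarray(px,float)); d=np.c_[(px[:,0]-c['cx'])/c['fx'],-(px[:,1]-c['cy'])/c['fy'],-np.ones(len(px))]
    return R.from_rotvec(c['attitude']).apply(d)
def onz(c,px,z):
    d=ray(c,px); p=np.asarray(c['xyz']); return p+d*((z-p[2])/d[:,2])[:,None]
def blobs(m,amin=200):
    m=cv2.morphologyEx(m.astype(np.uint8),cv2.MORPH_CLOSE,np.ones((5,5)))
    cs,_=cv2.findContours(m,cv2.RETR_EXTERNAL,cv2.CHAIN_APPROX_NONE)
    return [k[:,0,:] for k in cs if cv2.contourArea(k)>amin]
def rect(P):
    (x,y),(w,h),a=cv2.minAreaRect(P[:,:2].astype(np.float32))
    if w<h: w,h,a=h,w,a+90
    return np.round([x,y,w,h,(a+90)%180-90],1)
def masks(img):
    H=cv2.cvtColor(img,cv2.COLOR_RGB2HSV).astype(int); h,s,v=H[...,0],H[...,1],H[...,2]
    return dict(gold=(h>10)&(h<28)&(s>100)&(v>120),blue=(h>100)&(h<130)&(s>150),dark=(s>60)&(v<100)&((h<20)|(h>170)))
E
python3 - <<'E'
from h import *
cs={n:read_camera(n) for n in ['top','side']}
for n,c in cs.items():
    M=masks(c['color'])
    for k,zs in [('gold',(30,26)),('blue',(12,)),('dark',(8,))]:
        for b in blobs(M[k],150):
            for z in zs: print(n,k,b.mean(0).round(),z,rect(onz(c,b,z)))
im=cs['top']['color'][170:270,100:400]; cv2.imwrite('pics/crop.png',cv2.resize(im,None,fx=2.6,fy=2.6,interpolation=cv2.INTER_CUBIC)[:,:,::-1])
E
```

```text
top gold [346. 236.] 30 [ 505.6 -215.   156.4   24.   -14.8]
top gold [346. 236.] 26 [ 506.3 -215.5  157.    24.1  -14.8]
top gold [188. 217.] 30 [525.1 141.6 141.8  25.  -30.8]
top gold [188. 217.] 26 [525.8 142.4 142.4  25.1 -30.8]
top gold [312. 219.] 30 [ 539.3 -136.9  156.4   23.2  -24.2]
top gold [312. 219.] 26 [ 540.1 -137.2  157.    23.3  -24.2]
top gold [146. 187.] 30 [590.3 246.3 147.6  25.4 -31.7]
top gold [146. 187.] 26 [591.3 247.5 148.1  25.5 -31.7]
top gold [ 18. 152.] 30 [648.8 557.6 145.2  84.    6.9]
top gold [ 18. 152.] 26 [650.  560.  145.7  84.3   6.9]
top gold [261. 128.] 30 [748.8  -5.7  65.2  61.4   4. ]
top gold [261. 128.] 26 [750.4  -5.5  65.4  61.7   4. ]
top gold [181. 119.] 30 [761.2 188.6  58.   36.8 -72.6]
top gold [181. 119.] 26 [762.8 189.6  58.2  36.9 -72.6]
top blue [  3. 375.] 12 [152.  500.1 117.3  23.7  10.9]
top blue [326. 224.] 12 [ 524.1 -179.6  186.4  176.8   65.7]
top dark [337. 344.] 8 [ 272.9 -210.4  150.2   34.9  -39.1]
top dark [428. 315.] 8 [ 346.7 -413.5  135.1   27.1   84.4]
top dark [173. 208.] 8 [551.9 197.4 187.3 186.   58.5]
top 
[... 538 characters left out ...]
] 30 [ 508.1 -214.6  155.    19.6  -14.8]
side gold [314. 195.] 26 [ 510.4 -218.3  155.7   19.7  -14.8]
side blue [303. 207.] 12 [ 523.7 -176.4  189.3  183.3   66. ]
side blue [551. 216.] 12 [ -22.4 -573.1  321.2   70.1  -77. ]
side dark [ 30. 389.] 8 [659.7 557.1 133.5 131.3 -34.1]
side dark [196. 291.] 8 [550.9 200.1 190.6 188.3 -31.5]
side dark [477. 321.] 8 [  -1.7 -124.   467.8  310.5  -79.3]
side dark [140. 245.] 8 [778.2 189.9 113.9  95.9 -72.5]
side dark [198. 206.] 8 [757.2  -5.2  73.2  69.8 -14. ]
side dark [316. 200.] 8 [ 515.9 -228.7  168.5   34.9  -14.8]
side dark [262. 152.] 8 [ 777.8 -312.3  169.7   32.5  -15. ]
side dark [424. 129.] 8 [  596.7 -1052.2  2180.2   590.6   -81.7]
```

View pics/crop.png

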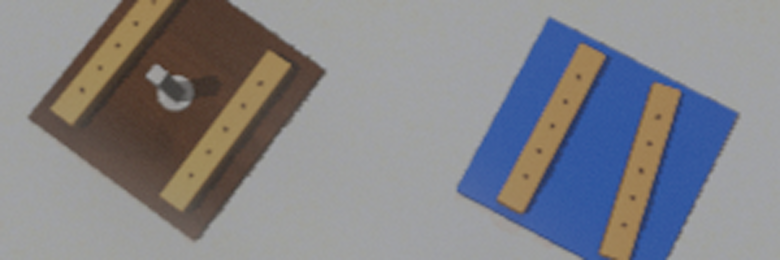

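The crop shows the two golden bars on the blue board and the two lower bars on the tray, as expected. The tray is at (551.5, 199) with its x axis at -31.5°. The measured sizes match those given. Next I compute the first reach.

```bash
cat >> h.py <<'E'
def go(x,y,z,yaw):
    o=r.get_obs(); T=R.from_rotvec(o['tcp_rot']); d=T.inv().apply(np.array([x,y,z])-o['eef_pos'])/10
    X=T.as_matrix()[:,0]; cur=np.degrees(np.arctan2(X[1],X[0]))
    opts=[(yaw-cur+180)%360-180+k for k in(0,180,-180)]
    print('t',o['clock'],'q6',o['q'][5].round(2),'gap',round(o['finger_gap'],1),'pos',o['eef_pos'].round(1),'yaw',cur.round(1),'| dp',d.round(2),'roll opts',[round(-np.radians(a),3) for a in opts])
E
python3 -c "
from h import *
go(541,-136.5,110,155.8)
c=read_camera('top');print(onz(c,[160.4,198.1],80))"
```

```text
t 0.2 q6 1.43 gap 85.5 pos [ 246.3 -519.3  249.7] yaw 25.4 | dp [ 43.03 -21.94  14.01] roll opts [np.float64(-2.276), np.float64(-5.418), np.float64(0.865)]
[[551.80640132 197.17642385  80.        ]]
```

```bash
python3 -m creep '[{"jaw":8,"dp":[43,-21.9,10],"roll":-2.276},{"jaw":7,"dp":[43,-21.9,10],"roll":-2.276},{"jaw":6,"dp":[43,-21.9,10],"roll":-2.276},{"jaw":6,"dp":[43,-21.9,10],"roll":-2.276},{"jaw":6,"dp":[43,-21.9,10],"roll":-2.276},{"jaw":6,"dp":[43,-21.9,10],"roll":-2.276},{"jaw":6,"dp":[43,-21.9,10],"roll":-2.276},{"jaw":6,"dp":[43,-21.9,10],"roll":-2.276},{"jaw":6,"dp":[43,-21.9,10],"roll":-2.276},{"jaw":6,"dp":[43,-21.9,10],"roll":-2.276},{"jaw":6,"dp":[43,-21.9,10],"roll":-2.276},{"jaw":6,"dp":[43,-21.9,10],"roll":-2.276}]'; python3 -c "
from h import *
go(541,-136.5,110,155.8)"
```

```text
clock: 1.45
eef_pos: [541.5, -135.6, 149.5]
tcp_rot: [-1.351, -2.835, 0.0]
wrist_force: [0.3, -0.1, 0.4]
finger_gap: 59.7
grip_force: 0.0
t 1.45 q6 0.5 gap 59.7 pos [ 541.5 -135.6  149.5] yaw 129.1 | dp [-0.04 -0.09  3.95] roll opts [np.float64(-0.467), np.float64(-3.608), np.float64(2.675)]
```

```bash
python3 -m creep '[{"jaw":6,"dp":[0,0,4],"roll":-0.467},{"jaw":6,"dp":[0,0,4],"roll":-0.467},{"jaw":6,"dp":[0,0,4],"roll":-0.467},{"jaw":6,"dp":[0,0,4],"roll":-0.467},{"jaw":6,"dp":[0,0,4],"roll":-0.467},{"jaw":6,"dp":[0,0,4],"roll":-0.467}]'; python3 - <<'E'
from h import *
go(541,-136.5,35,155.8)
c=read_camera('wrist'); cv2.imwrite('pics/w1.png',c['color'][:,:,::-1])
E
```

```text
clock: 2.05
eef_pos: [541.3, -137.6, 110.6]
tcp_rot: [0.677, 3.067, -0.0]
wrist_force: [0.1, 0.1, -0.4]
finger_gap: 60.0
grip_force: 0.0
t 2.05 q6 0.04 gap 60.0 pos [ 541.3 -137.6  110.6] yaw 155.1 | dp [0.08 0.09 7.56] roll opts [np.float64(-0.012), np.float64(-3.154), np.float64(3.13)]
```

View pics/w1.png

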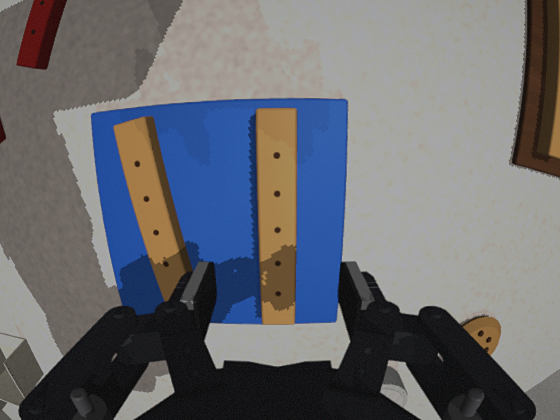

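The wrist view shows bar 1 (277,215) centred between the fingertips at (200,285) and (355,285), with the neighbouring bar clear on the left. I'll descend and grip.

```bash
python3 -m creep '[{"jaw":6,"dp":[0,0.1,3],"roll":0},{"jaw":6,"dp":[0,0.1,5.5],"roll":0},{"jaw":6,"dp":[0,0.1,7],"roll":0},{"jaw":6,"dp":[0,0.1,7.6],"roll":0},{"jaw":6,"dp":[0,0.1,7.6],"roll":0},{"jaw":4,"dp":[0,0.1,7.6],"roll":0},{"jaw":2,"dp":[0,0.1,7.6],"roll":0},{"jaw":1.5,"dp":[0,0.1,7.6],"roll":0},{"jaw":1.5,"dp":[0,0.1,7.6],"roll":0},{"jaw":1.5,"dp":[0,0.1,7.6],"roll":0},{"jaw":1.5,"dp":[0,0.1,7.6],"roll":0},{"jaw":1.5,"dp":[0,0.1,7.6],"roll":0}]'; python3 -c "
from h import *
o=r.get_obs();print(o['wrist_force'])
go(602.7,167.7,180,238.5)"
```

```text
clock: 3.3
eef_pos: [542.5, -137.0, 35.7]
tcp_rot: [0.673, 3.066, -0.001]
wrist_force: [-1.0, 0.8, 6.4]
finger_gap: 24.5
grip_force: 61.0
[-1.01537379  0.83947962  6.36291321]
t 3.3 q6 0.04 gap 24.5 pos [ 542.5 -137.    35.7] yaw 155.3 | dp [  7.25  30.19 -14.45] roll opts [np.float64(-1.453), np.float64(-4.595), np.float64(1.689)]
```

```bash
python3 -m creep '[{"jaw":1.5,"dp":[0,0,-1],"roll":0},{"jaw":1.5,"dp":[0,0,-3],"roll":0},{"jaw":1.5,"dp":[0,0,-6],"roll":0},{"jaw":1.5,"dp":[0,0,-10],"roll":0},{"jaw":1.5,"dp":[0,0,-14],"roll":0},{"jaw":1.5,"dp":[0,0,-14],"roll":0}]'; python3 - <<'E'
from h import *
go(602.7,167.7,150,238.5)
c=read_camera('top')
for b in blobs(masks(c['color'])['gold'],150)[:5]: print(b.mean(0).round(),rect(onz(c,b,168)))
print(r.get_obs()['wrist_force'])
E
```

```text
clock: 3.9
eef_pos: [544.7, -137.8, 181.0]
tcp_rot: [0.671, 3.058, -0.003]
wrist_force: [1.4, 0.2, -0.6]
finger_gap: 24.7
grip_force: 60.2
t 3.9 q6 0.04 gap 24.7 pos [ 544.7 -137.8  181. ] yaw 155.3 | dp [ 7.55 30.17  3.03] roll opts [np.float64(-1.453), np.float64(-4.594), np.float64(1.689)]
[188. 217.] [501.2 112.7 118.7  22.3 -30.8]
[147. 185.] [560.2 201.6 118.6  22.8 -32.3]
[ 20. 152.] [606.4 474.1 126.1  72.9   6.9]
[262. 128.] [693.3 -15.   56.5  55.3   4. ]
[180. 119.] [703.  155.3  52.8  31.6 -70.9]
[-0.53081085 -1.40912141 -0.30705505]
```

```bash
python3 -m creep '[{"jaw":1.5,"dp":[0.3,1,0],"roll":-0.06},{"jaw":1.5,"dp":[0.9,3.6,0],"roll":-0.2},{"jaw":1.5,"dp":[1.7,7,0],"roll":-0.34},{"jaw":1.5,"dp":[2.7,11,0],"roll":-0.48},{"jaw":1.5,"dp":[3.7,15,0],"roll":-0.62},{"jaw":1.5,"dp":[4.7,19,0.5],"roll":-0.76},{"jaw":1.5,"dp":[5.7,23,1],"roll":-0.9},{"jaw":1.5,"dp":[6.6,26.5,1.6],"roll":-1.04},{"jaw":1.5,"dp":[7.2,29,2.2],"roll":-1.18},{"jaw":1.5,"dp":[7.5,30.2,2.8],"roll":-1.32},{"jaw":1.5,"dp":[7.5,30.2,3],"roll":-1.43},{"jaw":1.5,"dp":[7.5,30.2,3],"roll":-1.453}]'; python3 -m creep '[{"jaw":1.5,"dp":[0,0,0],"roll":0},{"jaw":1.5,"dp":[0,0,0],"roll":0},{"jaw":1.5,"dp":[0,0,0],"roll":0},{"jaw":1.5,"dp":[0,0,0],"roll":0}]';python3 - <<'E'
from h import *
go(602.7,167.7,70,238.5)
for n in ['top','side']:
    c=read_camera(n); cv2.imwrite(f'pics/{n}1.png',c['color'][:,:,::-1])
    for b in blobs(masks(c['color'])['gold'],150)[:6]: print(n,b.mean(0).round(),rect(onz(c,b,r.get_obs()['eef_pos'][2]-5.7)),rect(onz(c,b,26)))
E
```

```text
clock: 5.15
eef_pos: [598.3, 169.6, 142.1]
tcp_rot: [1.537, -2.736, -0.002]
wrist_force: [0.1, -0.2, -1.1]
finger_gap: 24.2
grip_force: 60.1
clock: 5.55
eef_pos: [599.9, 168.7, 144.5]
tcp_rot: [-1.533, 2.742, -0.0]
wrist_force: [0.7, -0.3, -0.9]
finger_gap: 24.3
grip_force: 60.1
t 5.55 q6 -0.87 gap 24.3 pos [599.9 168.7 144.5] yaw -121.6 | dp [-0.06 -0.29  7.45] roll opts [np.float64(-0.001), np.float64(-3.143), np.float64(3.14)]
top [346. 236.] [ 487.6 -199.6  139.3   21.4  -14.7] [ 506.6 -215.7  156.3   24.   -14.7]
top [139. 196.] [540.  227.8  57.4  23.  -31.7] [565.4 263.8  64.4  25.8 -31.7]
top [188. 209.] [517.1 139.  135.1  72.5 -27.8] [539.6 164.2 151.5  81.3 -27.8]
top [  9. 142.] [639.  517.6  93.7  34.6 -13. ] [676.4 588.9 105.1  38.8 -13. ]
top [262. 128.] [705.1 -14.4  59.2  58.3 -86. ] [750.6  -7.9  66.4  65.4 -86. ]
top [181. 118.] [716.5 162.8  55.   35.4 -71. ] [763.3 190.9  61.7  39.8 -71. ]
side [ 49. 393.] [526.1 549.3  57.   39.3 -57.6] [604.  551.1  66.   45.6 -57.6]
side [ 17. 387.] [578.7 575.1 108.3  52.9 -38.5] [664.8 581.  125.4  61.3 -38.5]
side [171. 295.] [511.4 290.6 138.1  21.4 -32. ] [586.9 251.5 159.9  24.7 -32. ]
side [225. 282.] [446.  205.5 122.2  21.6 -30.7] [511.2 152.9 141.5  25.  -30.7]
side [156. 244.] [633.2 219.8  99.5  39.   45.5] [727.9 169.5 115.2  45.1  45.5]
side [198. 205.] [647.8  79.   59.9  47.8 -45.8] [744.9   6.5  69.4  55.4 -45.8]
```

View pics/side1.png

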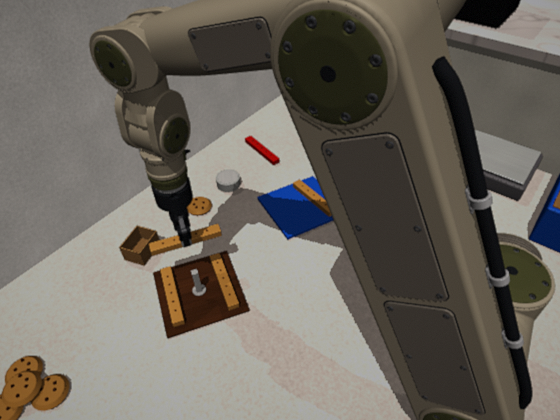

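Side view: the held bar is level from about (150,247) to (222,231), with the gripper at (185,240) near its middle. The tray and lower bars are undisturbed. I'll check how well the bar is centred in the grip.

```bash
python3 - <<'E'
from h import *
c=read_camera('side'); m=masks(c['color'])['gold'].astype(np.uint8); m[:, :148]=0; m[:,226:]=0; m[:222]=0; m[252:]=0
ys,xs=np.nonzero(m); print(len(xs),xs.min(),xs.max(),ys[xs==xs.min()].mean(),ys[xs==xs.max()].mean())
z=r.get_obs()['eef_pos'][2]; P=onz(c,np.c_[xs,ys],z-14.7); v=np.array([np.cos(np.radians(58.4)),np.sin(np.radians(58.4))]); s=(P[:,:2]-r.get_obs()['eef_pos'][:2])@v; print('ends along bar from tcp',np.percentile(s,[0,1,2,98,99,100]).round(1))
E
```

```text
414 149 220 244.5 230.0
ends along bar from tcp [-81.2 -80.2 -79.   77.4  78.5  79.5]
```

```bash
python3 -m creep '[{"jaw":1.5,"dp":[0,-0.3,1.5],"roll":0},{"jaw":1.5,"dp":[0,-0.3,4],"roll":0},{"jaw":1.5,"dp":[0,-0.3,6.5],"roll":0},{"jaw":1.5,"dp":[0,-0.3,8],"roll":0},{"jaw":1.5,"dp":[0,-0.3,8.7],"roll":0},{"jaw":1.5,"dp":[0,-0.3,8.9],"roll":0},{"jaw":1.5,"dp":[0,-0.3,8.9],"roll":0},{"jaw":1.5,"dp":[0,-0.3,8.9],"roll":0},{"jaw":1.5,"dp":[0,-0.3,8.9],"roll":0},{"jaw":1.5,"dp":[0,-0.3,8.9],"roll":0}]'; python3 -c "
from h import *
go(602.7,167.7,49.7,238.5)"
```

```text
clock: 6.7
eef_pos: [602.8, 167.6, 56.1]
tcp_rot: [-1.535, 2.74, -0.001]
wrist_force: [0.2, -0.5, -1.9]
finger_gap: 24.6
grip_force: 60.1
t 6.7 q6 -0.88 gap 24.6 pos [602.8 167.6  56.1] yaw -121.5 | dp [0.   0.01 0.64] roll opts [np.float64(0.0), np.float64(-3.141), np.float64(3.142)]
```

```bash
python3 -m creep '[{"jaw":1.5,"dp":[0,0,0.15],"roll":0},{"jaw":1.5,"dp":[0,0,0.3],"roll":0},{"jaw":1.5,"dp":[0,0,0.4],"roll":0},{"jaw":1.5,"dp":[0,0,0.5],"roll":0},{"jaw":1.5,"dp":[0,0,0.55],"roll":0},{"jaw":1.5,"dp":[0,0,0.55],"roll":0},{"jaw":1.5,"dp":[0,0,0.55],"roll":0}]'
```

```text
clock: 7.4
eef_pos: [602.3, 167.5, 49.8]
tcp_rot: [1.535, -2.741, 0.0]
wrist_force: [-0.2, 0.3, 0.4]
finger_gap: 24.4
grip_force: 60.2
```

```bash
python3 -m creep '[{"jaw":1.5,"dp":[0,0,0.05],"roll":0},{"jaw":1.5,"dp":[0,0,0.05],"roll":0},{"jaw":1.5,"dp":[0,0,0.05],"roll":0}]'
```

```text
clock: 7.7
eef_pos: [602.3, 167.5, 49.7]
tcp_rot: [-1.535, 2.741, -0.0]
wrist_force: [-2.3, -1.1, 4.9]
finger_gap: 24.2
grip_force: 60.8
```

Contact felt at +5 N. I'll release with a partial opening and rise.

```bash
python3 -m creep '[{"jaw":2.8,"dp":[0,0,0],"roll":0},{"jaw":3.4,"dp":[0,0,0],"roll":0},{"jaw":4,"dp":[0,0,0],"roll":0},{"jaw":4.4,"dp":[0,0,0],"roll":0},{"jaw":4.4,"dp":[0,0,0],"roll":0},{"jaw":4.4,"dp":[0,0,0],"roll":0},{"jaw":4.4,"dp":[0,0,-1],"roll":0},{"jaw":4.4,"dp":[0,0,-3],"roll":0},{"jaw":4.4,"dp":[0,0,-6],"roll":0},{"jaw":4.4,"dp":[0,0,-10],"roll":0},{"jaw":4.4,"dp":[0,0,-10],"roll":0},{"jaw":4.4,"dp":[0,0,-10],"roll":0}]'; python3 - <<'E'
from h import *
go(507,-215,150,165.2)
for n in ['top','side']:
    c=read_camera(n); cv2.imwrite(f'pics/{n}2.png',c['color'][:,:,::-1])
    for b in blobs(masks(c['color'])['gold'],150): print(n,b.mean(0).round(),'z44',rect(onz(c,b,44)),'z26',rect(onz(c,b,26)))
E
```

```text
clock: 8.9
eef_pos: [603.1, 167.8, 151.3]
tcp_rot: [-1.534, 2.738, -0.002]
wrist_force: [-0.9, -0.5, -0.5]
finger_gap: 44.1
grip_force: 0.0
t 8.9 q6 -0.88 gap 44.1 pos [603.1 167.8 151.3] yaw -121.5 | dp [ 37.67 -11.79   0.08] roll opts [np.float64(1.28), np.float64(-1.862), np.float64(4.421)]
top [346. 236.] z44 [ 503.6 -213.1  153.6   23.6  -14.7] z26 [ 506.6 -215.7  156.3   24.   -14.7]
top [139. 196.] z44 [561.6 257.9  66.4  26.  -32.4] z26 [565.7 263.6  67.6  26.4 -32.4]
top [183. 203.] z44 [548.5 183.1 147.8 131.3 -32.5] z26 [552.3 187.5 150.4 133.6 -32.5]
top [  7. 143.] z44 [667.1 581.   95.8  32.3 -11.3] z26 [673.  592.5  97.5  32.9 -11.3]
top [262. 128.] z44 [743.3  -8.9  65.2  64.3 -86. ] z26 [750.6  -7.9  66.4  65.4 -86. ]
top [181. 118.] z44 [755.9 186.4  60.7  39.1 -71. ] z26 [763.3 190.9  61.7  39.8 -71. ]
side [ 49. 394.] z44 [591.  550.6  64.4  42.7 -61.1] z26 [603.4 550.8  65.9  43.6 -61.1]
side [ 17. 387.] z44 [650.9 579.9 122.7  59.6 -39.8] z26 [664.6 580.9 125.4  60.9 -39.8]
side [196. 281.] z44 [540.9 202.5 165.9 159.2 -30.4] z26 [552.2 195.1 169.6 162.7 -30.4]
side [198. 205.] z44 [731.3  17.6  62.6  58.1 -53.5] z26 [746.9   6.   64.   59.3 -53.5]
side [309. 191.] z44 [ 519.5 -206.4  112.4   24.   -15.2] z26 [ 530.3 -223.   114.9   24.5  -15.2]
```

View pics/side2.png

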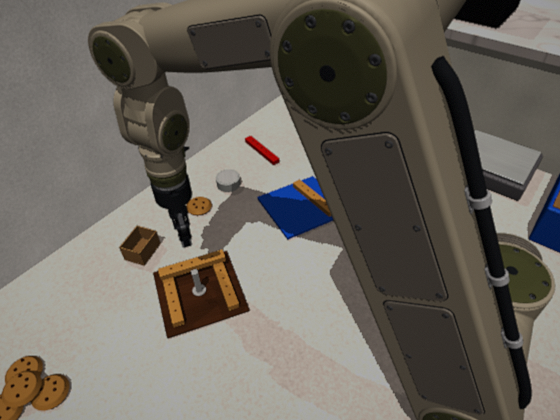

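The first bar lies square across the lower bars, from (160,270) to (224,258). Now the second bar.

```bash
python3 -m creep '[{"jaw":6,"dp":[37.7,-11.8,0],"roll":1.28},{"jaw":6,"dp":[37.7,-11.8,0],"roll":1.28},{"jaw":6,"dp":[37.7,-11.8,0],"roll":1.28},{"jaw":6,"dp":[37.7,-11.8,0],"roll":1.28},{"jaw":6,"dp":[37.7,-11.8,0],"roll":1.28},{"jaw":6,"dp":[37.7,-11.8,0],"roll":1.28},{"jaw":6,"dp":[37.7,-11.8,0],"roll":1.28},{"jaw":6,"dp":[37.7,-11.8,0],"roll":1.28},{"jaw":6,"dp":[37.7,-11.8,0],"roll":1.28},{"jaw":6,"dp":[37.7,-11.8,0],"roll":1.28},{"jaw":6,"dp":[37.7,-11.8,0],"roll":1.28},{"jaw":6,"dp":[37.7,-11.8,0],"roll":1.28}]';  python3 -m creep '[{"jaw":6,"dp":[0,0,4],"roll":0},{"jaw":6,"dp":[0,0,4],"roll":0},{"jaw":6,"dp":[0,0,4],"roll":0},{"jaw":6,"dp":[0,0,4],"roll":0},{"jaw":6,"dp":[0,0,4],"roll":0}]'; python3 -c "
from h import *
go(507,-215,35.3,165.2)"
```

```text
clock: 10.2
eef_pos: [505.8, -214.4, 148.7]
tcp_rot: [-0.401, -3.115, -0.001]
wrist_force: [-0.4, 0.3, 0.0]
finger_gap: 59.8
grip_force: 0.0
clock: 10.7
eef_pos: [507.0, -215.8, 110.8]
tcp_rot: [0.404, 3.113, -0.002]
wrist_force: [-0.2, 0.5, 0.5]
finger_gap: 59.9
grip_force: 0.0
t 10.7 q6 -0.29 gap 59.9 pos [ 507.  -215.8  110.8] yaw 165.2 | dp [0.04 0.09 7.55] roll opts [np.float64(0.0), np.float64(-3.141), np.float64(3.142)]
```

```bash
python3 -m creep '[{"jaw":6,"dp":[0,0.1,3],"roll":0},{"jaw":6,"dp":[0,0.1,5.5],"roll":0},{"jaw":6,"dp":[0,0.1,7],"roll":0},{"jaw":6,"dp":[0,0.1,7.5],"roll":0},{"jaw":6,"dp":[0,0.1,7.5],"roll":0},{"jaw":4,"dp":[0,0.1,7.5],"roll":0},{"jaw":2,"dp":[0,0.1,7.5],"roll":0},{"jaw":1.5,"dp":[0,0.1,7.5],"roll":0},{"jaw":1.5,"dp":[0,0.1,7.5],"roll":0},{"jaw":1.5,"dp":[0,0.1,7.5],"roll":0},{"jaw":1.5,"dp":[0,0.1,7.5],"roll":0},{"jaw":1.5,"dp":[0,0.1,7.5],"roll":0}]'; python3 -m creep '[{"jaw":1.5,"dp":[0,0,-1],"roll":0},{"jaw":1.5,"dp":[0,0,-3],"roll":0},{"jaw":1.5,"dp":[0,0,-6],"roll":0},{"jaw":1.5,"dp":[0,0,-9],"roll":0},{"jaw":1.5,"dp":[0,0,-12],"roll":0},{"jaw":1.5,"dp":[0,0,-12],"roll":0},{"jaw":1.5,"dp":[0,0,-12],"roll":0},{"jaw":1.5,"dp":[0,0,-12],"roll":0}]'; python3 -c "
from h import *
go(500.3,230.3,150,238.5)"
```

```text
clock: 11.9
eef_pos: [507.2, -215.2, 35.8]
tcp_rot: [0.405, 3.113, -0.002]
wrist_force: [-0.7, 1.2, 5.8]
finger_gap: 24.0
grip_force: 60.8
clock: 12.7
eef_pos: [505.6, -214.2, 153.5]
tcp_rot: [-0.405, -3.114, -0.001]
wrist_force: [-0.1, -0.2, -0.7]
finger_gap: 24.7
grip_force: 60.0
t 12.7 q6 -0.29 gap 24.7 pos [ 505.6 -214.2  153.5] yaw 165.2 | dp [11.89 42.84  0.38] roll opts [np.float64(-1.28), np.float64(-4.421), np.float64(1.862)]
```

```bash
python3 -m creep '[{"jaw":1.5,"dp":[0.4,1.5,0],"roll":-0.06},{"jaw":1.5,"dp":[1.3,4.7,0],"roll":-0.18},{"jaw":1.5,"dp":[2.5,9,0],"roll":-0.3},{"jaw":1.5,"dp":[3.7,13.3,0],"roll":-0.42},{"jaw":1.5,"dp":[4.9,17.6,0],"roll":-0.54},{"jaw":1.5,"dp":[6.1,22,0],"roll":-0.66},{"jaw":1.5,"dp":[7.3,26.4,0],"roll":-0.78},{"jaw":1.5,"dp":[8.6,31,0],"roll":-0.9},{"jaw":1.5,"dp":[9.8,35.4,0],"roll":-1.02},{"jaw":1.5,"dp":[10.9,39.2,0],"roll":-1.13},{"jaw":1.5,"dp":[11.6,41.8,0],"roll":-1.22},{"jaw":1.5,"dp":[11.9,42.8,0],"roll":-1.28}]'; python3 -m creep '[{"jaw":1.5,"dp":[0,0,0],"roll":0},{"jaw":1.5,"dp":[0,0,0],"roll":0},{"jaw":1.5,"dp":[0,0,0],"roll":0},{"jaw":1.5,"dp":[0,0,0],"roll":0}]'; python3 - <<'E'
from h import *
go(500.3,230.3,58,238.5)
for n in ['side','top']:
    c=read_camera(n); cv2.imwrite(f'pics/{n}3.png',c['color'][:,:,::-1])
E
```

```text
clock: 13.9
eef_pos: [499.4, 232.0, 152.6]
tcp_rot: [1.543, -2.734, -0.002]
wrist_force: [0.2, -1.2, -0.6]
finger_gap: 24.1
grip_force: 60.0
clock: 14.3
eef_pos: [500.8, 228.5, 154.0]
tcp_rot: [1.532, -2.742, 0.0]
wrist_force: [-0.0, -0.4, -0.4]
finger_gap: 24.8
grip_force: 60.0
t 14.3 q6 -0.74 gap 24.8 pos [500.8 228.5 154. ] yaw -121.6 | dp [-0.13  0.13  9.6 ] roll opts [np.float64(-0.002), np.float64(-3.144), np.float64(3.14)]
```

View pics/side3.png

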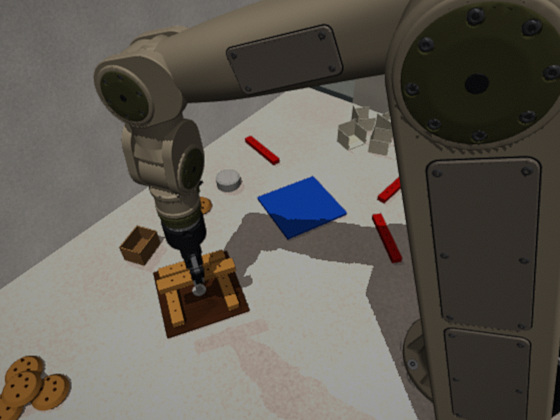

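The second bar is held level from about (157,286) to (236,267), above the tray's near side.

```bash
python3 - <<'E'
from h import *
c=read_camera('side'); o=r.get_obs(); v=np.array([np.cos(np.radians(58.4)),np.sin(np.radians(58.4))])
P=onz(c,[[157,285],[236,267]],o['eef_pos'][2]-14.7); print(((P[:,:2]-o['eef_pos'][:2])@v).round(1))
E
python3 -m creep '[{"jaw":1.5,"dp":[-0.1,0.1,1.5],"roll":0},{"jaw":1.5,"dp":[-0.1,0.1,4],"roll":0},{"jaw":1.5,"dp":[-0.1,0.1,6.5],"roll":0},{"jaw":1.5,"dp":[-0.1,0.1,8.5],"roll":0},{"jaw":1.5,"dp":[-0.1,0.1,9.4],"roll":0},{"jaw":1.5,"dp":[-0.1,0.1,9.7],"roll":0},{"jaw":1.5,"dp":[-0.1,0.1,9.7],"roll":0},{"jaw":1.5,"dp":[-0.1,0.1,9.7],"roll":0},{"jaw":1.5,"dp":[-0.1,0.1,9.7],"roll":0},{"jaw":1.5,"dp":[-0.1,0.1,9.7],"roll":0}]'; python3 -c "
from h import *
go(500.3,230.3,49.8,238.5)"
```

```text
[ 80.7 -81.6]
clock: 15.45
eef_pos: [501.0, 231.1, 58.1]
tcp_rot: [-1.535, 2.74, -0.001]
wrist_force: [0.5, 0.5, -0.8]
finger_gap: 24.5
grip_force: 60.0
t 15.45 q6 -0.73 gap 24.5 pos [501.  231.1  58.1] yaw -121.5 | dp [0.11 0.02 0.83] roll opts [np.float64(0.0), np.float64(-3.141), np.float64(3.142)]
```

```bash
python3 -m creep '[{"jaw":1.5,"dp":[0.05,0,0.2],"roll":0},{"jaw":1.5,"dp":[0.05,0,0.4],"roll":0},{"jaw":1.5,"dp":[0.05,0,0.55],"roll":0},{"jaw":1.5,"dp":[0.05,0,0.65],"roll":0},{"jaw":1.5,"dp":[0.05,0,0.75],"roll":0},{"jaw":1.5,"dp":[0.05,0,0.8],"roll":0},{"jaw":1.5,"dp":[0.05,0,0.8],"roll":0},{"jaw":1.5,"dp":[0.05,0,0.8],"roll":0}]'
```

```text
clock: 16.25
eef_pos: [500.1, 230.5, 49.8]
tcp_rot: [1.535, -2.741, 0.0]
wrist_force: [-1.4, 0.2, 5.2]
finger_gap: 24.6
grip_force: 60.6
```

```bash
python3 -m creep '[{"jaw":2.8,"dp":[0,0,0],"roll":0},{"jaw":3.4,"dp":[0,0,0],"roll":0},{"jaw":4,"dp":[0,0,0],"roll":0},{"jaw":4.4,"dp":[0,0,0],"roll":0},{"jaw":4.4,"dp":[0,0,0],"roll":0},{"jaw":4.4,"dp":[0,0,0],"roll":0},{"jaw":4.4,"dp":[0,0,-1],"roll":0},{"jaw":4.4,"dp":[0,0,-3],"roll":0},{"jaw":4.4,"dp":[0,0,-6],"roll":0},{"jaw":4.4,"dp":[0,0,-10],"roll":0},{"jaw":4.4,"dp":[0,0,-10],"roll":0},{"jaw":4.4,"dp":[0,0,-10],"roll":0}]';  python3 -m creep '[{"jaw":4.4,"dp":[0,0,0],"roll":0.15},{"jaw":4.4,"dp":[0,0,0],"roll":0.3},{"jaw":4.4,"dp":[0,0,0],"roll":0.45},{"jaw":4.4,"dp":[0,0,0],"roll":0.6},{"jaw":4.4,"dp":[0,0,0],"roll":0.75},{"jaw":4.4,"dp":[0,0,0],"roll":0.9},{"jaw":4.4,"dp":[0,0,0],"roll":1.05},{"jaw":4.4,"dp":[0,0,0],"roll":1.2},{"jaw":4.4,"dp":[0,0,0],"roll":1.35},{"jaw":4.4,"dp":[0,0,0],"roll":1.5},{"jaw":4.4,"dp":[0,0,0],"roll":1.571},{"jaw":4.4,"dp":[0,0,0],"roll":1.571}]'; python3 - <<'E'
from h import *
go(551.6,198.3,150,148.5)
for n in ['side','top']:
    c=read_camera(n)['color']; x=[130,230][0] if n=='side' else 90; y=220 if n=='side' else 130
    cv2.imwrite(f'pics/{n}4.png',cv2.resize(c[y:y+140,x:x+160],None,fx=4,fy=4,interpolation=cv2.INTER_CUBIC)[:,:,::-1])
cv2.imwrite('pics/both4.png',cv2.resize(np.hstack([cv2.imread('pics/side4.png'),cv2.imread('pics/top4.png')]),(800,350)))
E
```

```text
clock: 17.45
eef_pos: [501.2, 230.9, 151.2]
tcp_rot: [-1.534, 2.738, -0.001]
wrist_force: [-1.0, -0.4, -1.0]
finger_gap: 43.8
grip_force: 0.0
clock: 18.65
eef_pos: [499.2, 230.2, 148.0]
tcp_rot: [-0.852, -3.021, 0.002]
wrist_force: [-0.1, 0.0, -0.1]
finger_gap: 43.9
grip_force: 0.0
t 18.65 q6 0.84 gap 43.9 pos [499.2 230.2 148. ] yaw 148.5 | dp [-6.13  0.02 -0.21] roll opts [np.float64(-0.0), np.float64(-3.142), np.float64(3.141)]
```

View pics/both4.png

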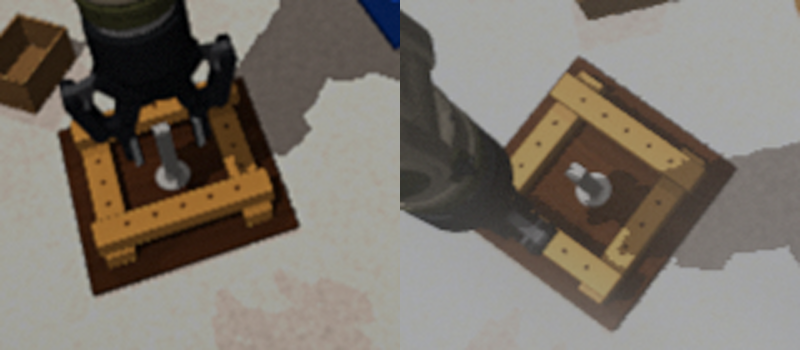

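Both upper bars lie flat and square across the lower ones, and the post stands clear at (170,150) in the left half of the crop and (580,175) in the right half. Next I go over the post and down.

```bash
python3 -m creep '[{"jaw":4.4,"dp":[-1.5,0,0],"roll":0},{"jaw":4.4,"dp":[-4,0,0],"roll":0},{"jaw":4.4,"dp":[-5.7,0,0],"roll":0},{"jaw":4.4,"dp":[-6.1,0,0],"roll":0},{"jaw":4.4,"dp":[-6.1,0,0],"roll":0},{"jaw":4.4,"dp":[-6.1,0,0],"roll":0},{"jaw":4.4,"dp":[-6.1,0,0],"roll":0}]'; python3 - <<'E'
from h import *
go(551.6,198.3,62,148.5)
cv2.imwrite('pics/w5.png',read_camera('wrist')['color'][:,:,::-1])
E
```

```text
clock: 19.45
eef_pos: [551.4, 199.0, 149.2]
tcp_rot: [-0.851, -3.023, 0.0]
wrist_force: [1.1, -0.3, -0.5]
finger_gap: 44.0
grip_force: 0.0
t 19.45 q6 0.76 gap 44.0 pos [551.4 199.  149.2] yaw 148.5 | dp [-0.06 -0.05  8.72] roll opts [np.float64(0.001), np.float64(-3.141), np.float64(3.142)]
```

View pics/w5.png

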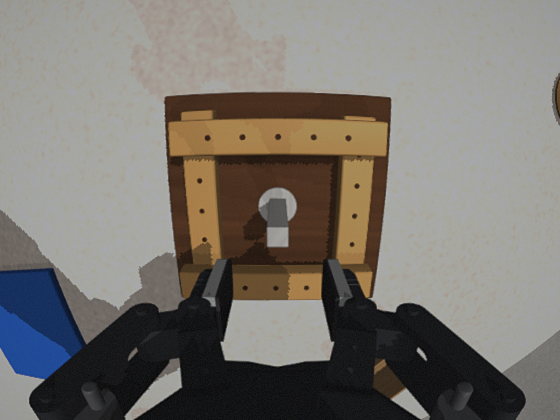

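The wrist view shows the post top at (278,236), midway between the pads at (222,290) and (333,290), with the tower square. I'll descend and grip.

```bash
python3 -m creep '[{"jaw":4.4,"dp":[0,0,1.5],"roll":0},{"jaw":4.4,"dp":[0,0,4],"roll":0},{"jaw":4.4,"dp":[0,0,6.5],"roll":0},{"jaw":4.4,"dp":[0,0,8],"roll":0},{"jaw":4.4,"dp":[0,0,8.7],"roll":0},{"jaw":4.4,"dp":[0,0,8.7],"roll":0},{"jaw":4.4,"dp":[0,0,8.7],"roll":0},{"jaw":3.8,"dp":[0,0,8.7],"roll":0},{"jaw":3.2,"dp":[0,0,8.7],"roll":0},{"jaw":2.6,"dp":[0,0,8.7],"roll":0},{"jaw":2.2,"dp":[0,0,8.7],"roll":0},{"jaw":1.9,"dp":[0,0,8.7],"roll":0}]'; python3 -m creep '[{"jaw":1.7,"dp":[0,0,0],"roll":0},{"jaw":1.6,"dp":[0,0,0],"roll":0},{"jaw":1.5,"dp":[0,0,0],"roll":0},{"jaw":1.4,"dp":[0,0,0],"roll":0},{"jaw":1.3,"dp":[0,0,0],"roll":0},{"jaw":1.2,"dp":[0,0,0],"roll":0},{"jaw":1,"dp":[0,0,0],"roll":0},{"jaw":0.6,"dp":[0,0,0],"roll":0},{"jaw":0,"dp":[0,0,0],"roll":0},{"jaw":0,"dp":[0,0,0],"roll":0},{"jaw":0,"dp":[0,0,0],"roll":0},{"jaw":0,"dp":[0,0,0],"roll":0}]'
```

```text
clock: 20.7
eef_pos: [552.3, 198.6, 62.4]
tcp_rot: [0.853, 3.023, 0.0]
wrist_force: [-0.4, -0.8, 0.0]
finger_gap: 19.0
grip_force: 0.0
clock: 21.9
eef_pos: [552.2, 198.7, 62.4]
tcp_rot: [0.853, 3.024, 0.0]
wrist_force: [-1.2, 1.1, 2.6]
finger_gap: 12.9
grip_force: 58.3
```

Gripped, with a 13 mm reading on the 14 mm post. Now a slow lift.

```bash
python3 -m creep '[{"jaw":0,"dp":[0,0,-0.1],"roll":0},{"jaw":0,"dp":[0,0,-0.3],"roll":0},{"jaw":0,"dp":[0,0,-0.6],"roll":0},{"jaw":0,"dp":[0,0,-1],"roll":0},{"jaw":0,"dp":[0,0,-1.4],"roll":0},{"jaw":0,"dp":[0,0,-1.8],"roll":0},{"jaw":0,"dp":[0,0,-2.2],"roll":0},{"jaw":0,"dp":[0,0,-2.6],"roll":0},{"jaw":0,"dp":[0,0,-3],"roll":0},{"jaw":0,"dp":[0,0,-3.3],"roll":0},{"jaw":0,"dp":[0,0,-3.5],"roll":0},{"jaw":0,"dp":[0,0,-3.6],"roll":0}]'; python3 -m creep '[{"jaw":0,"dp":[0,0,-0.1],"roll":0},{"jaw":0,"dp":[0,0,-0.4],"roll":0},{"jaw":0,"dp":[0,0,-0.9],"roll":0},{"jaw":0,"dp":[0,0,-1.5],"roll":0},{"jaw":0,"dp":[0,0,-2.2],"roll":0},{"jaw":0,"dp":[0,0,-2.9],"roll":0},{"jaw":0,"dp":[0,0,-3.6],"roll":0},{"jaw":0,"dp":[0,0,-4.3],"roll":0},{"jaw":0,"dp":[0,0,-5],"roll":0},{"jaw":0,"dp":[0,0,-5.6],"roll":0},{"jaw":0,"dp":[0,0,-6.1],"roll":0},{"jaw":0,"dp":[0,0,-6.4],"roll":0}]'; python3 -m creep '[{"jaw":0,"dp":[0,0,0],"roll":0},{"jaw":0,"dp":[0,0,0],"roll":0},{"jaw":0,"dp":[0,0,0],"roll":0},{"jaw":0,"dp":[0,0,0],"roll":0},{"jaw":0,"dp":[0,0,0],"roll":0},{"jaw":0,"dp":[0,0,0],"roll":0},{"jaw":0,"dp":[0,0,0],"roll":0},{"jaw":0,"dp":[0,0,0],"roll":0},{"jaw":0,"dp":[0,0,0],"roll":0},{"jaw":0,"dp":[0,0,0],"roll":0}]'; python3 - <<'E'
from h import *
go(552,198.7,162,148.5)
a,b=[read_camera(n)['color'][:,:,::-1] for n in('side','wrist')]
cv2.imwrite('pics/end.png',np.hstack([cv2.resize(a[150:360,80:280],(400,420)),b[:,80:480]]))
E
```

```text
clock: 23.1
eef_pos: [552.3, 198.7, 98.6]
tcp_rot: [0.853, 3.023, 0.0]
wrist_force: [0.3, 0.1, -5.5]
finger_gap: 13.2
grip_force: 58.4
clock: 24.3
eef_pos: [552.4, 198.7, 162.9]
tcp_rot: [0.853, 3.023, 0.0]
wrist_force: [-0.5, 0.3, -6.2]
finger_gap: 13.1
grip_force: 58.4
clock: 25.3
eef_pos: [552.2, 198.7, 162.3]
tcp_rot: [0.853, 3.024, -0.0]
wrist_force: [-0.5, 1.1, -6.7]
finger_gap: 13.1
grip_force: 58.4
t 25.3 q6 0.76 gap 13.1 pos [552.2 198.7 162.3] yaw 148.5 | dp [ 0.02 -0.01  0.03] roll opts [np.float64(-0.0), np.float64(-3.142), np.float64(3.142)]
```

View pics/end.png

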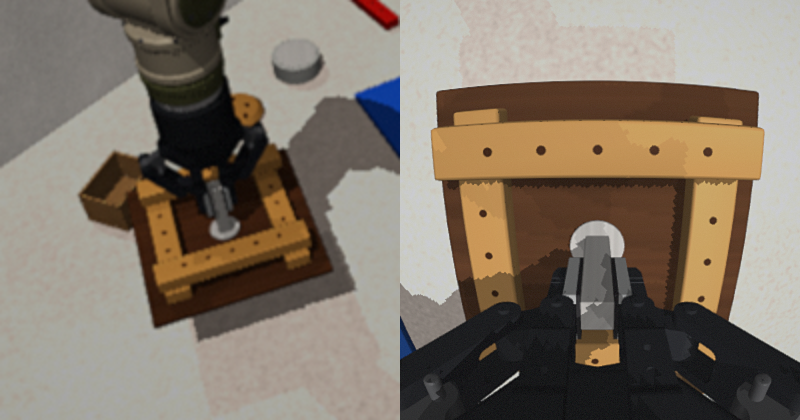

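The tray is up about 100 mm and level, with the tower intact in both views: the post is gripped at (600,290) in the right half and the near upper bar is square at (598,150). I'm handing in.

```bash
python3 -c "
from workcell import ticket
print(ticket.close_job())"
```

```text
the job is handed in; nothing more can be done
None
```

I placed both bars square across the lower ones and let them go, then handed in the job at 25 s with the tray held by its post, level and still, about 100 mm above the bench; the judge returned no verdict.

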